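# Pack a resin specimen against its sprung clamp with the spacer that fits

### The arm

A 6-joint arm with a two-finger parallel gripper is mounted at the origin on the work surface. World frame = base frame: x ahead of the robot, y to its left, z up, the work surface at z = 0. Lengths are in mm, angles in rad, forces in N, time in s.
With the tool pointing down it reaches from about 350 to 975 mm from the base axis. Payload 7.1 kg.
Tool frame: the origin (TCP) lies midway between the tips of the shut fingers; the grasp point (between the pads) lies 19 mm behind it (ctrl.grip_depth is the distance from the TCP to the grasp point, in mm); z points along the fingers, y is the line along which they close (so a half turn about z gives the same grasp; the last joint's range is limited). The gripper opens to 88 mm and grips with 3 to 60 N. Pads are 20 mm wide; open, the fingers measure 115 mm over their backs; the gripper's body (75 mm by 178 mm) begins 61 mm behind the grasp point.
Start: joints at [-0.019, 0.423, 1.63, -0, 1.089, -0.019], TCP at [624.984, 0.026, 222.675] pointing down, gripper open.
Joint ranges: [-3, 3], [-0.9, 2.11], [0.09, 2.58], [-1.31, 4.45], [0.11, 2.69], [-2.54, 2.54]. Speed limits (rad/s): [2.39, 2.39, 3.01, 3.14, 3.14, 3.14].

### API

Orientations are given as a rotation vector (axis times angle).
In Python, from workcell import ctrl, cams gives the robot as it stands.
- The arm moves only by the tool move_arm, never from a script. Its argument "steps" is a list of rows, each a list of 3 entries, a list of its own where there are three numbers: the shift along the tool's x, y, z in units of 25 mm (1.0 is 25 mm), then the turn about the tool's z in units of 5 degrees (1.0 is 5 degrees), then the closure, from 0 (fully open) to 1 (shut). A call has 1 to 20 rows; each row shifts and turns the commanded pose from where the row before left it, along the tool's axes as they then stand; what a row does not reach is not made up. A row lasts 1/12 s, in which the tool goes at most 41.7 mm and 7.16 degrees, less where a joint would pass 70% of its speed; a pose out of reach is approached as far as the arm can. A call is refused whole if a number of a shift passes 1 or a number of a turn 1, either way. A call with a gripper value outside its range is refused whole. The fingers move at their own pace and stop on an object; the grip force is fixed at half the most. Time passes only in rows, so rows that do not move let the fingers close. It gives the time, the measured TCP pose, the force, the opening and the grip force at its end, in the units of the state.
- ctrl.get_obs(): the state, without advancing time (a new reading comes with each control period).
- cams.get_image(name): name is "scene" or "side" or "wrist"; returns a dict with "image" (384x512x3 uint8, red, green, blue), "camera_matrix" (3x3 intrinsics, pixels), "k1" (the pictures are not rectified: a ray, as slopes to the right and down, at radius r is drawn at 1 + k1 r^2 times it, then the intrinsics apply), "xyz" and "rotation" of the camera in the world; the wrist camera has in their place "mount" (4x4, takes a point from camera to tool coordinates, whose origin is the TCP and whose axes are the flange's). Camera axes: x right, y down, z forward; pixel columns grow to the right and rows downward; lengths in mm; the calibration is good to about 2 mm. A picture is of the moment at which its call begins: read the wrist's pose just before it. There is no depth.
- ctrl.close_job(): hands the job in; it is judged then, once.
Trained networks look in the newest picture that a camera, given by its name, has taken for a name from the list of things; names that differ only in an ending like _2 or _b are one class to them, and where a whole thing is asked for, a point or a joint stands for the part that bears it (a point fixed in the world has none). Each returns a list of dicts, best first, with "p" (0 to 1); they miss things now and then, are a little off and sometimes report something else, mostly with a low value. They report only what shows in the picture. A call takes as long as a camera call. They do not tell look-alikes from the thing itself.
- cams.boxes_of(camera, thing): "rect" ([centre column, centre row, width, height] in pixels, round what is visible of it).
- cams.cut_out(camera, thing): "pixels" (384x512 bool, what is visible of it) and "rect" ([centre column, centre row, width, height] in pixels, round what is visible of it).
The state is a dict: "t": time; "qpos": joint angles; "qvel": joint speeds; "joint_torque": joint torques, N m; "ee_pos": TCP position; "orientation": TCP orientation; "ft_force": force on the tool from outside, world axes, zero at the start; "moment": the same for the moment, N m; "width": finger opening in mm; "grasp_force": force on a finger pad.
Only numpy, scipy, OpenCV 4.12 (cv2) and the standard library are available. Lean on these libraries where they do the work, as an engineer would, in place of code of your own. Each camera call takes 0.05 s, during which the arm holds its last target. There are 200 camera calls.

### The job

Find by trial the spacer that fits snugly in the gap between the white resin specimen block and the yellow sprung pad on the viewing cradle: it must be held by the pad, not loose, yet go in without being forced. Leave that spacer upright in the gap, fully down on the cradle's floor and let go, with the other two spacers standing upright in slots of the white rack. Work gently: never ram a spacer that is too thick or press it hard against the cradle, and leave the other things on the bench where they are.

Things in the scene. Friction and masses are not known exactly. Their poses are not given: they have to be found in the camera images.
- cradle: the viewing cradle, fixed; place and yaw vary. Dark base plate 175 x 110 x 12 mm; x runs across the gap towards the white block, z up. On -x a green housing 64 mm wide (y), 55 mm high carries the yellow pad; it is locked at a place that differs each time and is not measured: gap from block to free pad 7.6 to 19.5 mm. Origin: on the bench under the block's face, mid-width
- block_edge (a point): middle of the top edge of the fixed white specimen block's face, 74 mm above the bench; axes as the cradle. The block (pink brain slice on top) is 60 mm (x) by 70 mm (y), its flat upright face is the plane x = 0 and goes down to the cradle's floor
- seat (a point): point on the cradle's floor (12 mm above the bench) at the foot of the block's face, mid-width; axes as the cradle. The fitted spacer's underside rests at z = 0 here, one broad face against the block (x = 0), the spacer reaching to -x, its y within 12 mm of mid-width
- clamp_base (a point): point on the cradle's floor 60 mm from the block's face, below the clamp. The yellow pad faces the block, 44 mm wide, upright 14 to 40 mm above the bench, then a lead-in slopes 10 mm back up to 62 mm. It springs back by at most 4.6 mm, 4 N at first to 5.2 N. A fitting spacer goes down at under 15 N and drags; too thin: no drag; too thick: stops or jams with the pad at its stop. One always fits
- rack: white rack, fixed (place and yaw vary): base 80 x 250 x 12 mm, walls up to 34 mm above the bench form three slots, each 26 mm (x) by 52 mm (y), floor 12 mm above the bench, slot centres at x = 0 and y = -75, 0, +75 mm. Origin: centre of its underside, z up
- thin: thin spacer: upright yellow slab 12 mm thick (its x), 46 mm wide (y), 66 mm high; on top, centred, a black grip tab 12 mm thick (x), 30 mm wide, 36 mm high, to be gripped across its thickness. Origin: centre of its underside, z up. Starts standing in any slot of the rack
- medium: medium spacer: upright blue slab 16 mm thick (its x), 46 mm wide (y), 66 mm high; on top, centred, a black grip tab 14 mm thick (x), 30 mm wide, 36 mm high, to be gripped across its thickness. Origin: centre of its underside, z up. Starts standing in any slot of the rack
- thick: thick spacer: upright red slab 20 mm thick (its x), 46 mm wide (y), 66 mm high; on top, centred, a black grip tab 14 mm thick (x), 30 mm wide, 36 mm high, to be gripped across its thickness. Origin: centre of its underside, z up. Starts standing in any slot of the rack
- slide_box: bystander: a black flat slide box, 95 x 65 x 28 mm, to be left where it is
- slide_box2: bystander: a green flat slide box, 95 x 65 x 28 mm, to be left where it is
- dish: bystander: a low white dish, 90 mm across, 18 mm high, to be left where it is
- wash_bottle: bystander: a blue bottle with a green cap, 66 mm across, 160 mm high, to be left where it is
- beaker: bystander: a white beaker, 70 mm across, 90 mm high, to be left where it is
- brush: bystander: a hand brush lying flat, to be left where it is
Mind the look-alikes: they are no part of the job. Of the things like the cradle, leave any that is blue or turquoise; of the rest the larger one is meant.

How it is judged:
By the outcome, as a careful person would: the job done as asked, in the order asked, and still so for the second after the job is handed in, with the robot touching nothing.
It also fails if it takes over 72 s, if anything falls off the work surface, if the arm or the gripper's body presses on something with over 40 N, if the wrist force passes 120 N, or if a joint passes its speed limit or range.

## Working session

There is one attempt and no reset: what is moved stays moved. The work goes in short steps, Python scripts to look and compute and a tool call to move; the robot and the scene stay as the last step left them, time stands still between calls to the robot, and variables do not carry over. Pictures are saved under pics/ and viewed, at most 10 in all, crops included, and the job is handed in when it is done.

Besides the shell and the picture viewer there is one more tool, called after "Emit:" as name(argument=value, ...), one argument or row to a line, values as JSON. move_arm: Moves the arm, as the interface text tells. Its arguments: {"type":"object","properties":{"steps":{"type":"array"}},"required":["steps"]}

```bash
mkdir -p pics; cat > h.py <<'E'
import numpy as np, cv2, json
from workcell import ctrl, cams
from scipy.spatial.transform import Rotation as R
E
python3 - <<'E'
from h import *
ims=[]
for n in("scene","side"):
    d=cams.get_image(n); ims.append(d["image"]); print(n,d["camera_matrix"].tolist(),d["k1"],d["xyz"],np.round(d["rotation"],3).tolist())
    cv2.imwrite(f"pics/{n}0.png",cv2.resize(d["image"][:,:,::-1],(800,600),interpolation=cv2.INTER_CUBIC))
    for t in("cradle","rack","thin","medium","thick"):
        print(n,t,[(np.round(b["rect"]).tolist(),round(b["p"],2)) for b in cams.boxes_of(n,t)])
o=ctrl.get_obs();print(o)
d=cams.get_image("wrist");print(d["mount"],d["camera_matrix"],d["k1"])
E
```

```text
scene [[387.54227344167447, 0.0, 259.0927754996198], [0.0, 387.54227344167447, 194.85469243342703], [0.0, 0.0, 1.0]] -0.12115134210238677 [1364.96468426  -20.18843009  860.32348118] [-1.669, -1.796, 0.774]
scene cradle [([212.0, 223.0, 48.0, 57.0], 0.92), ([220.0, 178.0, 24.0, 34.0], 0.82), ([272.0, 227.0, 39.0, 46.0], 0.75), ([338.0, 169.0, 48.0, 49.0], 0.6)]
scene rack [([350.0, 222.0, 82.0, 27.0], 0.57)]
scene thin [([378.0, 209.0, 19.0, 26.0], 0.76)]
scene medium [([328.0, 207.0, 17.0, 25.0], 0.77)]
scene thick [([354.0, 207.0, 21.0, 23.0], 0.91)]
side [[470.15775321744286, 0.0, 262.87751899373274], [0.0, 470.15775321744286, 186.34845197078448], [0.0, 0.0, 1.0]] -0.04147728384460442 [-153.53176997 -724.4829922   911.5355128 ] [-2.139, 0.89, -0.415]
side cradle [([135.0, 208.0, 67.0, 49.0], 0.88), ([266.0, 267.0, 53.0, 43.0], 0.66), ([318.0, 223.0, 70.0, 52.0], 0.65), ([267.0, 194.0, 49.0, 34.0], 0.63)]
side rack [([206.0, 166.0, 74.0, 48.0], 0.86), ([201.0, 149.0, 13.0, 29.0], 0.52)]
side thin [([187.0, 140.0, 10.0, 24.0], 0.74), ([325.0, 307.0, 39.0, 68.0], 0.62)]
side medium [(
[... 516 characters left out ...]
431e+02, 3.64344482e-02, 2.22673550e+02]), 'orientation': array([-2.22137946e+00, -2.22146294e+00,  7.10347498e-06]), 'ft_force': array([-0.41011053, -0.34034924, -0.1539124 ]), 'moment': array([-0.00081316, -0.01434767,  0.00661442]), 'grasp_force': 0.0, 'width': 87.97275048743067}
[[ 9.87298644e-04 -9.61546436e-01 -2.74640630e-01  7.54195627e+01]
 [ 9.99999512e-01  9.40014434e-04  3.03781102e-04  1.62459275e-02]
 [-3.39334793e-05 -2.74640796e-01  9.61546895e-01 -1.61464636e+02]
 [ 0.00000000e+00  0.00000000e+00  0.00000000e+00  1.00000000e+00]] [[289.69391371   0.         260.01107824]
 [  0.         289.69391371 192.74274557]
 [  0.           0.           1.        ]] -0.01376485701362282
```

View pics/scene0.png

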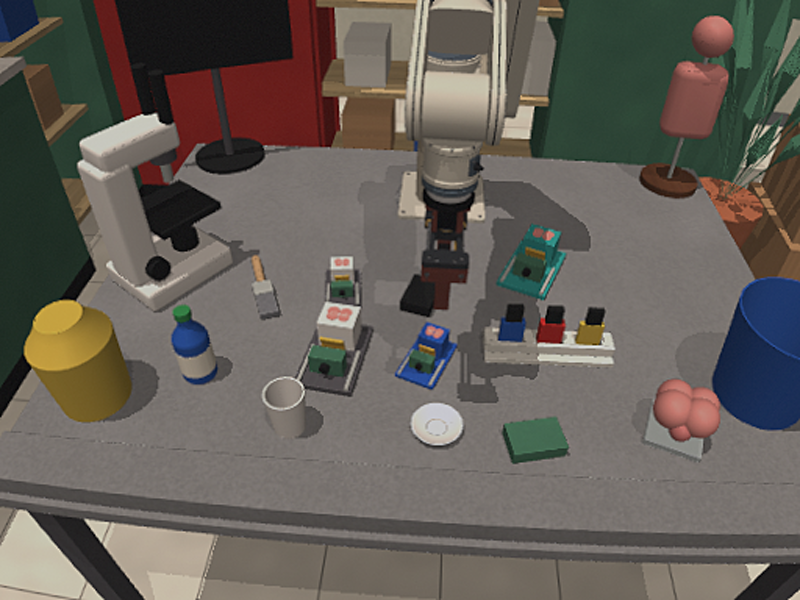

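View pics/side0.png

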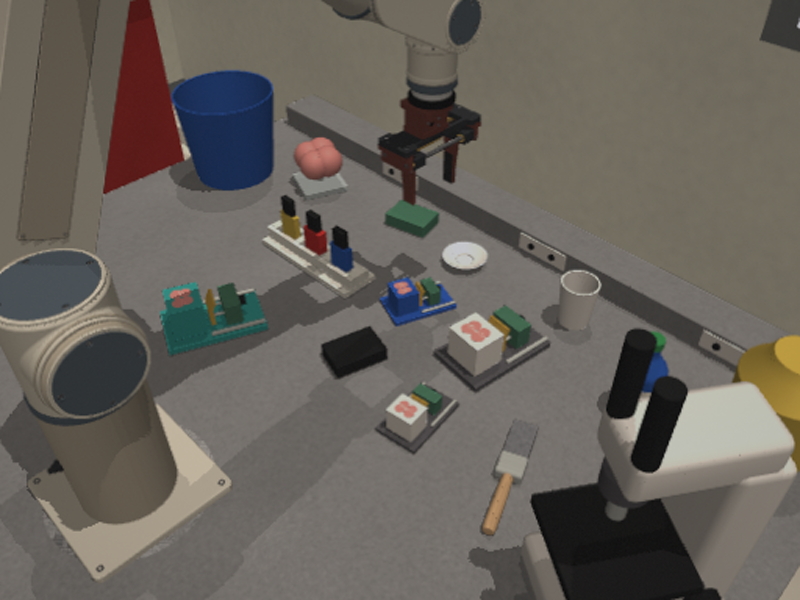

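The scene view shows four cradles (native px): large white/dark (212,223), small white/dark (220,178), blue (272,227), turquoise (338,169). I choose the large white one, which is (318,223) in the side view. The rack is at (350,215), with blue, red and yellow spacers at columns 328, 354 and 378.

```bash
cat >> h.py <<'E'
CAL={"scene":(387.542,259.093,194.855,-0.12115,[1364.965,-20.188,860.323],None),"side":(470.158,262.878,186.348,-0.041477,[-153.532,-724.483,911.536],None)}
def cam(n):
    """returns K,k1,C,Rwc and image"""
    o=ctrl.get_obs(); d=cams.get_image(n); K=d["camera_matrix"]
    if n=="wrist":
        T=R.from_rotvec(o["orientation"]).as_matrix(); M=d["mount"]
        return dict(K=K,k=d["k1"],C=np.array(o["ee_pos"])+T@M[:3,3],R=T@M[:3,:3],im=d["image"])
    return dict(K=K,k=d["k1"],C=np.array(d["xyz"]),R=R.from_rotvec(d["rotation"]).as_matrix(),im=d["image"])
def proj(c,P):
    p=(np.atleast_2d(P)-c["C"])@c["R"]; s=p[:,:2]/p[:,2:]; s=s*(1+c["k"]*(s**2).sum(1,keepdims=True))
    return s*c["K"][0,0]+c["K"][:2,2]
def ray(c,uv):
    s=(np.asarray(uv,float)-c["K"][:2,2])/c["K"][0,0]; u=s.copy()
    for _ in range(20): u=s/(1+c["k"]*(u@u))
    v=c["R"]@np.r_[u,1]; return v/np.linalg.norm(v)
def onz(c,uv,z):
    v=ray(c,uv); return c["C"]+v*(z-c["C"][2])/v[2]
def tri(cs,uvs):
    A=0;b=0
    for c,uv in zip(cs,uvs):
        v=ray(c,uv);P=np.eye(3)-np.outer(v,v);A=A+P;b=b+P@c["C"]
    return np.linalg.solve(A,b)
E
python3 - <<'E'
from h import *
a,b=cam("scene"),cam("side")
for n,u,v in(("cradle",(212,223),(318,223)),("thin",(378,209),(187,140)),("medium",(328,207),(219,158)),("thick",(354,207),(200,149)),("smallcr",(220,178),(266,267)),("blue",(272,227),(267,194))):
    print(n,tri([a,b],[u,v]).round())
# thin/medium/thick with SAM: nothing more
E
```

```text
cradle [ 584. -203.   19.]
thin [536. 288.  69.]
medium [542. 140.  73.]
thick [533. 218.  71.]
smallcr [ 377. -209.   19.]
blue [578. -21.  12.]
```

Emit:
move_arm(
  steps=[
    [[-0.8, -0.2, -0.3], 0, 0],
    [[-0.8, -0.2, -0.3], 0, 0],
    [[-0.8, -0.2, -0.3], 0, 0],
    [[-0.8, -0.2, -0.3], 0, 0],
    [[-0.8, -0.2, -0.3], 0, 0],
    [[-0.8, -0.2, -0.3], 0, 0],
    [[-0.8, -0.2, -0.3], 0, 0],
    [[-0.8, -0.2, -0.3], 0, 0],
    [[0, 0, 0], 0, 0],
    [[0, 0, 0], 0, 0],
    [[0, 0, 0], 0, 0],
  ],
)

```text
t: 1.67
ee_pos: [584.9, -159.5, 282.3]
orientation: [-2.221, -2.221, -0.0]
ft_force: [-0.5, -0.3, -0.1]
width: 87.9
grasp_force: 0.0
```

```bash
cat >> h.py <<'E'
import pickle
def shot(tag,n="wrist"):
    c=cam(n); pickle.dump(c,open(f"pics/{tag}.pkl","wb")); return c
E
python3 - <<'E'
from h import *
c=shot("cr1"); print(ctrl.get_obs()["ee_pos"].round(1))
for t in("cradle","block_edge","clamp_base"): print(t,[(np.round(b["rect"]).tolist(),round(b["p"],2)) for b in cams.boxes_of("wrist",t)])
cv2.imwrite("pics/cr1.png",cv2.resize(c["im"][:,:,::-1],(800,600),interpolation=cv2.INTER_CUBIC))
E
```

```text
[ 584.9 -159.1  282.2]
cradle [([260.0, 60.0, 102.0, 88.0], 0.81), ([132.0, 189.0, 95.0, 54.0], 0.72), ([264.0, 179.0, 118.0, 80.0], 0.59)]
block_edge [([133.0, 189.0, 96.0, 53.0], 0.68), ([258.0, 60.0, 97.0, 88.0], 0.59), ([262.0, 183.0, 120.0, 83.0], 0.58), ([374.0, 38.0, 65.0, 73.0], 0.55)]
clamp_base [([261.0, 58.0, 100.0, 90.0], 0.82), ([266.0, 184.0, 121.0, 82.0], 0.69), ([131.0, 189.0, 94.0, 54.0], 0.63)]
```

View pics/cr1.png

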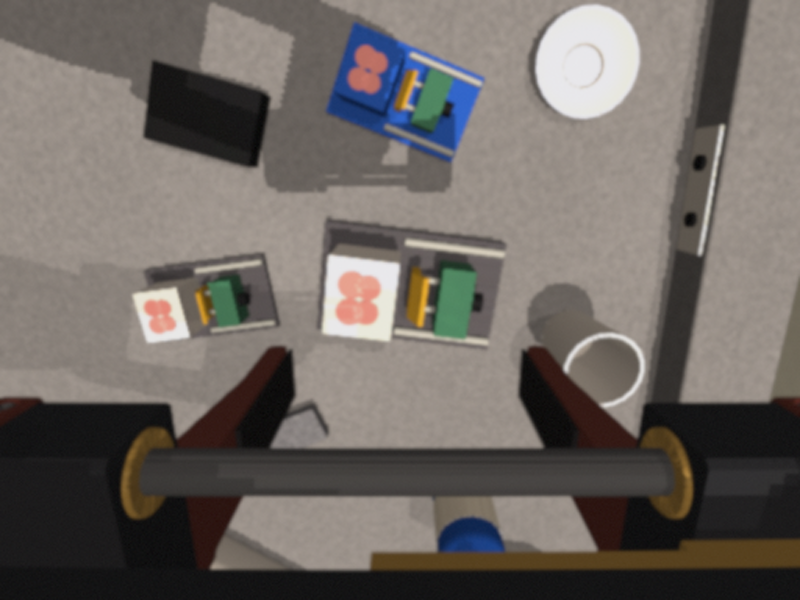

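The crop shows the large dark-base cradle with the white block (800-px image): block top corners are near (328,253), (400,262), (390,342) and (321,333), with the yellow pad near (418,297). The small look-alike is at (205,300) and the blue one at (405,90). The choice is confirmed, so I'll take a closer second view.

Emit:
move_arm(
  steps=[
    [[-0.1, -0.4, 1.0], 0, 0],
    [[-0.1, -0.4, 1.0], 0, 0],
    [[0, -0.2, 0.9], 0, 0],
    [[0, 0, 0], 0, 0],
    [[0, 0, 0], 0, 0],
    [[0, 0, 0], 0, 0],
  ],
)

```text
t: 2.37
ee_pos: [561.2, -164.9, 211.3]
orientation: [2.22, 2.221, 0.001]
ft_force: [-0.1, -0.6, 0.2]
width: 87.9
grasp_force: 0.0
```

```bash
python3 - <<'E'
from h import *
c=shot("cr2"); print(ctrl.get_obs()["ee_pos"].round(1))
im=c["im"][100:260,170:370,::-1]
cv2.imwrite("pics/cr2.png",cv2.resize(im,(750,600),interpolation=cv2.INTER_CUBIC))
E
```

```text
[ 561.5 -165.   211.8]
```

View pics/cr2.png

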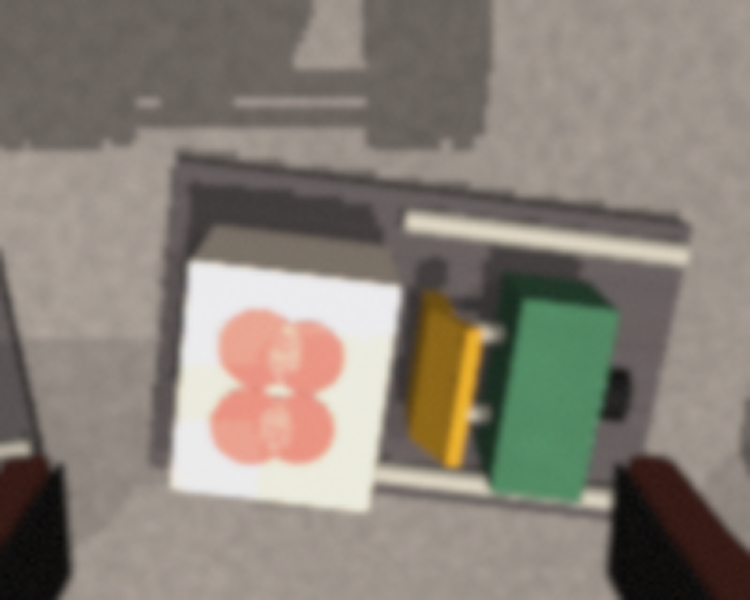

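Crop cr2 shows (native = crop/3.75 + (170,100)) block top corners (191,261), (401,287), (370,512) and (171,489). The pad's lead-in foot runs (427,292)–(410,447) and its top edge (480,328)–(460,466).

```bash
python3 - <<'E'
from h import *
from scipy.optimize import least_squares
c1,c2=[pickle.load(open(f"pics/{t}.pkl","rb")) for t in("cr1","cr2")]
def sub(c,p):
    g=cv2.cvtColor(c["im"],cv2.COLOR_RGB2GRAY); p=np.float32(p).reshape(-1,1,2)
    return cv2.cornerSubPix(g,p.copy(),(3,3),(-1,-1),(3,30,.01)).reshape(-1,2)
u2=np.array([(191,261),(401,287),(370,512),(171,489)])/3.75+[170,100]
u1=np.array([(328,253),(400,262),(390,342),(321,333)])*.64
s1,s2=sub(c1,u1-.3),sub(c2,u2-.4); print((s1-u1).round(1).tolist(),(s2-u2).round(1).tolist())
L=np.array([(60,-35),(0,-35),(0,35),(60,35)],float)
def W(p,z,L=L):
    c,s=np.cos(p[2]),np.sin(p[2]); return np.c_[L@np.array([[c,s],[-s,c]])+p[:2],np.full(len(L),z)]
for nm,(a,b) in {"hand":(u1-.3,u2-.4),"sub":(s1,s2)}.items():
    f=lambda p:np.r_[(proj(c1,W(p,p[3]))-a).ravel(),(proj(c2,W(p,p[3]))-b).ravel()]
    r=least_squares(f,[575,-203,np.pi,74]); print(nm,r.x.round(3),np.abs(r.fun).max().round(2))
    g=lambda p:(proj(c2,W(p,74))-b).ravel()
    r2=least_squares(g,[575,-203,np.pi]); print(" z74, close only",r2.x.round(3),np.abs(r2.fun).max().round(2))
p=r2.x
for nm,z,q in(("leadin foot",40,[(427,292),(410,447)]),("leadin top",62,[(480,328),(460,466)])):
    for uv in q:
        P=onz(c2,np.array(uv)/3.75+[170,100]-.4,z); d=P[:2]-p[:2]; c,s=np.cos(p[2]),np.sin(p[2])
        print(nm,P.round(1),"local",np.round([c*d[0]+s*d[1],-s*d[0]+c*d[1]],1))
E
```

```text
[[-0.2, 0.6], [-0.6, 0.9], [-0.2, -1.6], [-0.1, -1.4]] [[-1.1, -0.2], [-0.0, 0.2], [-0.8, -0.9], [-0.8, -1.2]]
hand [ 575.014 -191.034    3.017   73.568] 0.63
 z74, close only [ 575.194 -191.032    3.02 ] 0.44
sub [ 574.524 -192.227    3.013   69.581] 0.92
 z74, close only [ 574.855 -191.094    3.014] 0.83
leadin foot [ 589.2 -165.9   40. ] local [-11.  -26.8]
leadin foot [ 584.9 -217.8   40. ] local [-13.3  25.2]
leadin top [ 603.3 -171.7   62. ] local [-25.8 -22.8]
leadin top [ 598.8 -215.6   62. ] local [-26.8  21.2]
```

Emit:
move_arm(
  steps=[
    [[1, -0.1, -0.6], 0, 0],
    [[1, -0.1, -0.6], 0, 0],
    [[1, -0.1, -0.6], 0, 0],
    [[1, -0.1, -0.6], 0, 0],
    [[1, -0.1, -0.4], 0, 0],
    [[1, -0.1, 0], 0, 0],
    [[1, -0.1, 0], 0, 0],
    [[1, -0.1, 0], 0, 0],
    [[1, -0.1, 0], 0, 0],
    [[1, -0.1, 0], 0, 0],
    [[1, 0, 0], 0, 0],
    [[1, 0, 0], 0, 0],
    [[1, 0, 0], 0, 0],
    [[1, 0, 0], 0, 0],
    [[1, 0, 0], 0, 0],
    [[1, 0, 0], 0, 0],
    [[0, 0, 0], 0, 0],
    [[0, 0, 0], 0, 0],
    [[0, 0, 0], 0, 0],
  ],
)

```text
t: 4.0
ee_pos: [535.3, 234.9, 281.1]
orientation: [2.22, 2.222, 0.002]
ft_force: [-0.4, -0.4, 0.2]
width: 87.5
grasp_force: 0.0
```

```bash
python3 - <<'E'
from h import *
c=shot("rk1"); print(ctrl.get_obs()["ee_pos"].round(1))
for t in("rack","thin","medium","thick"): print(t,[(np.round(b["rect"]).tolist(),round(b["p"],2)) for b in cams.boxes_of("wrist",t)])
E
```

```text
[535.3 234.5 280.9]
rack [([259.0, 168.0, 53.0, 163.0], 0.91)]
thin [([260.0, 123.0, 8.0, 37.0], 0.8)]
medium [([259.0, 234.0, 10.0, 53.0], 0.96)]
thick [([261.0, 180.0, 16.0, 49.0], 0.8)]
```

```bash
python3 - <<'E'
from h import *
c=pickle.load(open("pics/rk1.pkl","rb"))
cv2.imwrite("pics/rk1.png",cv2.resize(c["im"][75:265,200:320,::-1],(378,600),interpolation=cv2.INTER_CUBIC))
E
```

```text
(no output)
```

View pics/rk1.png

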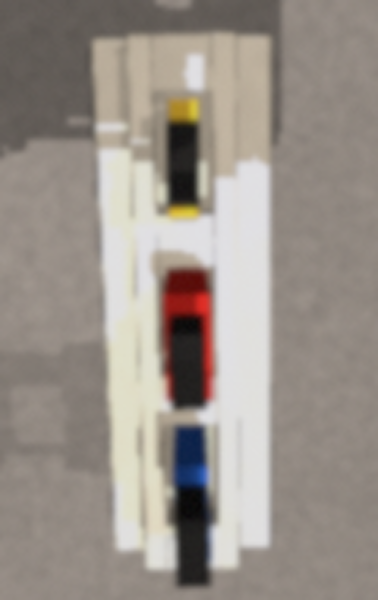

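Rack crop rk1 (native = crop/3.15 + (200,75)) shows yellow at the top, red in the middle and blue at the bottom. Base corners are (93,38), (270,36), (268,548) and (115,550). Tab -y edges are near (184,207), (186,405) and (193,585).

```bash
cat > rk.py <<'E'
from h import *
from scipy.optimize import least_squares
c=pickle.load(open("pics/rk1.pkl","rb"))
q=lambda uv:np.array(uv)/3.15+[200,75]-.35
L=np.array([(-40,125),(40,125),(40,-125),(-40,-125)],float); U=q([(93,38),(270,36),(268,548),(115,550)])
def W(p,z,L=L):
    k,s=np.cos(p[2]),np.sin(p[2]); return np.c_[L@np.array([[k,s],[-s,k]])+p[:2],np.full(len(L),z)]
if __name__=="__main__":
    for z in(0,12,None):
        f=lambda p:(proj(c,W(p,p[3] if z is None else z))-U).ravel()
        r=least_squares(f,[535,215,0,12]); print(z,r.x.round(3),r.fun.round(1))
    for n,uv in(("thin",(184,207)),("thick",(186,405)),("medium",(193,585))):
        P=onz(c,q(uv),114); print(n,P.round(1),"tab centre y",(P[1]+15).round(1))
    b=cam("side"); a=cam("scene")
    ms={}
    for n in("thin","medium","thick"):
        for k in("scene","side"):
            r=cams.boxes_of(k,n); ms[n,k]=r[0]["rect"][:2]
        for cc in("wrist",): w=cams.boxes_of(cc,n)[0]["rect"][:2]
        print(n,tri([a,b],[ms[n,"scene"],ms[n,"side"]]).round(),tri([a,b,c],[ms[n,"scene"],ms[n,"side"],w]).round())
E
python3 rk.py
```

```text
0 [5.34187e+02 2.15642e+02 1.90000e-02 1.20000e+01] [ 0.5  2.2 -0.3  1.8 -0.6 -2.8  0.4 -2.6]
12 [5.34225e+02 2.17190e+02 1.90000e-02 1.20000e+01] [-0.4  0.4  0.5 -0.   0.1 -0.3 -0.2 -0.2]
None [5.34227e+02 2.17269e+02 1.90000e-02 1.26250e+01] [-0.4  0.3  0.5 -0.1  0.1 -0.2 -0.2 -0. ]
thin [533.4 277.7 114. ] tab centre y 292.7
thick [534.1 203.6 114. ] tab centre y 218.6
medium [537.  127.6 114. ] tab centre y 142.6
thin [622.  59.  38.] [583. 151. -10.]
medium [541. 142.  75.] [538. 143.  73.]
thick [533. 217.  63.] [534. 218.  63.]
```

Rack fitted at (534.2, 217.2), yaw 0.019, with height check 12.6 against 12. The tabs agree with the slot positions. Cradle face mid is (575.1, -191.0), yaw 3.018, with height 73.6 against 74. The gap looks like about 12 mm, so I'll try medium first.

Emit:
move_arm(
  steps=[
    [[-0.92, 0.02, 0.4], -0.1, 0],
    [[-0.92, 0.02, 0.4], -0.1, 0],
    [[-0.92, 0, 0.4], 0, 0],
    [[-0.92, 0, 0.4], 0, 0],
    [[0, 0, 0.9], 0, 0],
    [[0, 0, 0.9], 0, 0],
    [[0, 0, 0.9], 0, 0],
    [[0, 0, 0.9], 0, 0],
    [[0, 0, 0.9], 0, 0],
    [[0, 0, 0.8], 0, 0],
    [[0, 0, 0.6], 0, 0],
    [[0, 0, 0.46], 0, 0],
    [[0, 0, 0], 0, 0],
    [[0, 0, 0], 0, 0],
  ],
)

```text
t: 5.97
ee_pos: [536.9, 143.0, 81.0]
orientation: [-2.202, -2.24, 0.001]
ft_force: [-1.1, 0.7, 1.2]
width: 88.0
grasp_force: 0.0
```

Emit:
move_arm(
  steps=[
    [[0, 0, 0], 0, 0.5],
    [[0, 0, 0], 0, 0.7],
    [[0, 0, 0], 0, 0.8],
    [[0, 0, 0], 0, 0.9],
    [[0, 0, 0], 0, 1],
    [[0, 0, 0], 0, 1],
    [[0, 0, 0], 0, 1],
    [[0, 0, 0], 0, 1],
  ],
)

```text
t: 6.63
ee_pos: [537.0, 143.1, 81.3]
orientation: [2.202, 2.241, 0.0]
ft_force: [0.3, -0.2, 0.5]
width: 38.0
grasp_force: 0.0
```

Emit:
move_arm(
  steps=[
    [[0, 0, 0], 0, 1],
    [[0, 0, 0], 0, 1],
    [[0, 0, 0], 0, 1],
    [[0, 0, 0], 0, 1],
    [[0, 0, 0], 0, 1],
    [[0, 0, 0], 0, 1],
    [[0, 0, 0], 0, 1],
  ],
)

```text
t: 7.22
ee_pos: [536.9, 143.0, 81.1]
orientation: [-2.202, -2.241, 0.0]
ft_force: [-0.5, 0.0, -0.5]
width: 14.3
grasp_force: 30.0
```

Emit:
move_arm(
  steps=[
    [[0, 0, -0.5], 0, 1],
    [[0, 0, -0.8], 0, 1],
    [[0, 0, -0.9], 0, 1],
    [[-0.96, 0.126, -0.9], 0, 1],
    [[-0.96, 0.126, -0.9], 0, 1],
    [[-0.96, 0.126, -0.4], 0, 1],
    [[-0.96, 0.126, 0], 0, 1],
    [[-0.96, 0.126, 0], 0, 1],
    [[-0.96, 0.126, 0], 0, 1],
    [[-0.96, 0.126, 0], 0, 1],
    [[-0.96, 0.126, 0], 0, 1],
    [[-0.96, 0.126, 0], 0, 1],
    [[-0.96, 0.126, 0], 0, 1],
    [[-0.96, 0.126, 0], 0, 1],
    [[-0.96, 0.126, 0], 0, 1],
    [[-0.96, 0.126, 0], 0, 1],
    [[-0.96, 0.126, 0], 0, 1],
    [[0, 0, 0], 0.81, 1],
    [[0, 0, 0], 0.81, 1],
    [[0, 0, 0], 0, 1],
  ],
)

```text
t: 8.88
ee_pos: [586.8, -192.7, 191.9]
orientation: [2.358, 2.075, 0.0]
ft_force: [-0.5, 0.4, -1.4]
width: 14.3
grasp_force: 30.0
```

```bash
cat >> h.py <<'E'
F=np.array([575.1,-191.0]); YAW=3.018-np.pi
def to(target,yaw=None):
    """units (tool x,y,z) and turn from measured pose to world target"""
    o=ctrl.get_obs(); T=R.from_rotvec(o["orientation"]).as_matrix()
    psi=np.arctan2(T[1,1],T[0,1]); u=T.T@(np.array(target)-o["ee_pos"])/25
    print("pos",o["ee_pos"].round(2),"yaw",psi.round(4),"units",u.round(3),"F",o["ft_force"].round(1),end=" ")
    if yaw is not None: print("turn",round(-np.degrees(yaw-psi)/5,3))
    else: print()
def loc(x,y,z):  # cradle-local to world
    k,s=np.cos(3.018),np.sin(3.018); return [F[0]+k*x-s*y,F[1]+s*x+k*y,z]
E
python3 - <<'E'
from h import *
c=shot("in1"); to(loc(-12,0,137),YAW)
cv2.imwrite("pics/in1.png",cv2.resize(c["im"][:,:,::-1],(800,600),interpolation=cv2.INTER_CUBIC))
E
```

```text
pos [ 586.83 -192.36  191.86] yaw -0.1231 units [-0.004  0.007  2.194] F [ 0.5 -0.3 -0.5] turn 0.005
```

View pics/in1.png

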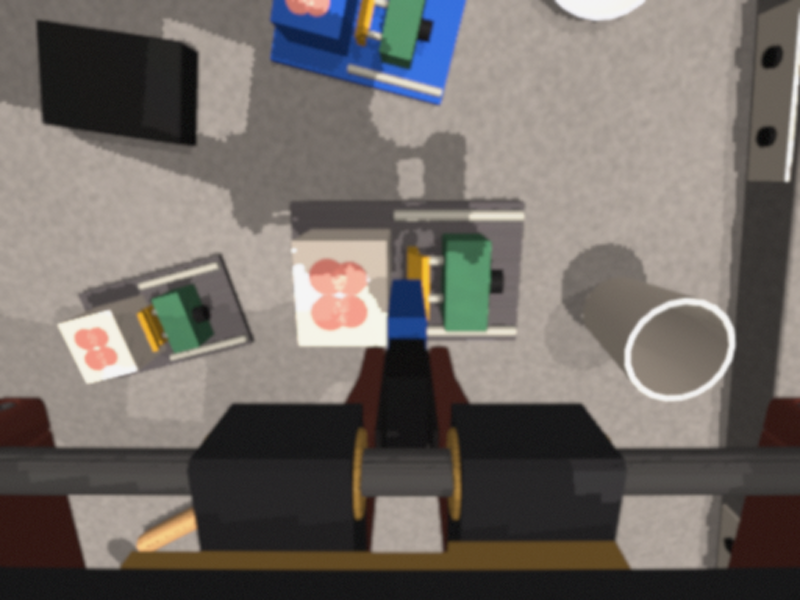

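The picture shows the cradle squared with the gripper, block face at column 388 and the blue spacer at columns 388–426. It is aligned and clear of the face. I'll lower it to just below the block's top, then feel for the face.

Emit:
move_arm(
  steps=[
    [[0, 0, 0.7], 0, 1],
    [[0, 0, 0.7], 0, 1],
    [[0, 0, 0.5], 0, 1],
    [[0, 0, 0.3], 0, 1],
    [[0, 0, 0], 0, 1],
    [[0, 0, 0], 0, 1],
  ],
)

```text
t: 9.43
ee_pos: [587.0, -192.0, 136.2]
orientation: [-2.353, -2.08, 0.0]
ft_force: [1.2, -0.7, 0.4]
width: 13.6
grasp_force: 30.0
```

Emit:
move_arm(
  steps=[
    [[0, -0.04, 0], 0, 1],
    [[0, -0.04, 0], 0, 1],
    [[0, 0, 0], 0, 1],
  ],
)

```text
t: 9.68
ee_pos: [585.2, -192.0, 137.0]
orientation: [2.354, 2.079, 0.001]
ft_force: [-0.3, 0.3, -0.9]
width: 13.9
grasp_force: 30.0
```

Emit:
move_arm(
  steps=[
    [[0, -0.03, 0], 0, 1],
    [[0, 0, 0], 0, 1],
  ],
)

```text
t: 9.85
ee_pos: [584.3, -191.9, 136.6]
orientation: [2.354, 2.079, 0.0]
ft_force: [-0.1, -0.0, -1.1]
width: 13.7
grasp_force: 30.0
```

Emit:
move_arm(
  steps=[
    [[0, -0.03, 0], 0, 1],
    [[0, 0, 0], 0, 1],
  ],
)

```text
t: 10.02
ee_pos: [583.4, -191.7, 136.2]
orientation: [-2.355, -2.08, 0.0]
ft_force: [-0.1, 0.6, -0.9]
width: 13.6
grasp_force: 30.0
```

Emit:
move_arm(
  steps=[
    [[0, -0.02, 0], 0, 1],
    [[0, 0, 0], 0, 1],
  ],
)

```text
t: 10.18
ee_pos: [582.9, -191.7, 136.2]
orientation: [-2.355, -2.08, 0.0]
ft_force: [0.5, 0.1, -1.0]
width: 14.1
grasp_force: 30.0
```

Emit:
move_arm(
  steps=[
    [[0, -0.02, 0], 0, 1],
    [[0, 0, 0], 0, 1],
  ],
)

```text
t: 10.35
ee_pos: [582.7, -191.6, 136.2]
orientation: [2.354, 2.079, 0.001]
ft_force: [1.8, -0.0, -0.9]
width: 13.8
grasp_force: 30.0
```

Emit:
move_arm(
  steps=[
    [[0, -0.02, 0], 0, 1],
    [[0, 0, 0], 0, 1],
  ],
)

```text
t: 10.52
ee_pos: [582.6, -191.6, 136.4]
orientation: [2.354, 2.079, 0.001]
ft_force: [3.2, 0.5, -2.0]
width: 13.9
grasp_force: 30.0
```

Emit:
move_arm(
  steps=[
    [[0, 0.03, 0], 0, 1],
    [[0, 0, 0.16], 0, 1],
    [[0, 0, 0.16], 0, 1],
    [[0, 0, 0.12], 0, 1],
    [[0, 0, 0], 0, 1],
  ],
)

```text
t: 10.93
ee_pos: [582.7, -191.6, 124.4]
orientation: [-2.355, -2.079, 0.0]
ft_force: [1.7, 0.6, -2.6]
width: 13.5
grasp_force: 30.0
```

Emit:
move_arm(
  steps=[
    [[0, 0, 0.1], 0, 1],
    [[0, 0, 0.1], 0, 1],
    [[0, 0, 0], 0, 1],
  ],
)

```text
t: 11.18
ee_pos: [582.8, -191.6, 119.7]
orientation: [-2.355, -2.08, -0.0]
ft_force: [2.2, -0.3, -2.0]
width: 14.0
grasp_force: 30.0
```

Emit:
move_arm(
  steps=[
    [[0, 0, 0.08], 0, 1],
    [[0, 0, 0.08], 0, 1],
    [[0, 0, 0], 0, 1],
  ],
)

```text
t: 11.43
ee_pos: [582.7, -191.6, 116.0]
orientation: [-2.355, -2.08, 0.0]
ft_force: [1.2, -1.0, -1.7]
width: 13.9
grasp_force: 30.0
```

Emit:
move_arm(
  steps=[
    [[0, 0, 0.08], 0, 1],
    [[0, 0, 0.08], 0, 1],
    [[0, 0, 0], 0, 1],
  ],
)

```text
t: 11.68
ee_pos: [582.8, -191.7, 112.5]
orientation: [2.355, 2.079, -0.0]
ft_force: [0.9, 0.8, 2.2]
width: 13.7
grasp_force: 30.0
```

Emit:
move_arm(
  steps=[
    [[0, 0, 0.08], 0, 1],
    [[0, 0, 0.08], 0, 1],
    [[0, 0, 0], 0, 1],
  ],
)

```text
t: 11.93
ee_pos: [582.8, -191.7, 108.4]
orientation: [2.355, 2.079, 0.0]
ft_force: [1.3, -0.2, 2.2]
width: 14.0
grasp_force: 30.0
```

Contact came at an underside height of about 44 mm, implying a gap of about 14 mm. The 4 N drag is the sign of a fit, so I'll continue down.

Emit:
move_arm(
  steps=[
    [[0, 0, 0.1], 0, 1],
    [[0, 0, 0.1], 0, 1],
    [[0, 0, 0.1], 0, 1],
    [[0, 0, 0], 0, 1],
  ],
)

```text
t: 12.27
ee_pos: [582.7, -191.6, 100.1]
orientation: [-2.355, -2.08, -0.0]
ft_force: [2.7, -0.3, -1.2]
width: 13.7
grasp_force: 30.0
```

Emit:
move_arm(
  steps=[
    [[0, 0, 0.1], 0, 1],
    [[0, 0, 0.1], 0, 1],
    [[0, 0, 0.1], 0, 1],
    [[0, 0, 0], 0, 1],
  ],
)

```text
t: 12.6
ee_pos: [582.7, -191.6, 92.6]
orientation: [-2.355, -2.08, -0.0]
ft_force: [1.7, -0.9, -2.5]
width: 14.3
grasp_force: 30.0
```

Emit:
move_arm(
  steps=[
    [[0, 0, 0.1], 0, 1],
    [[0, 0, 0.1], 0, 1],
    [[0, 0, 0], 0, 1],
  ],
)

```text
t: 12.85
ee_pos: [582.7, -191.6, 87.7]
orientation: [2.355, 2.08, 0.0]
ft_force: [2.5, -0.1, -1.4]
width: 14.0
grasp_force: 30.0
```

Drag has vanished: fz is back to the weight alone. I'll probe sideways towards the pad to tell held from loose.

Emit:
move_arm(
  steps=[
    [[0, 0.03, 0], 0, 1],
    [[0, 0, 0], 0, 1],
    [[0, 0, 0], 0, 1],
  ],
)

```text
t: 13.1
ee_pos: [582.9, -191.6, 87.7]
orientation: [-2.354, -2.079, 0.001]
ft_force: [-0.0, 0.2, -1.8]
width: 13.5
grasp_force: 30.0
```

Emit:
move_arm(
  steps=[
    [[0, 0.03, 0], 0, 1],
    [[0, 0, 0], 0, 1],
    [[0, 0, 0], 0, 1],
  ],
)

```text
t: 13.35
ee_pos: [583.1, -191.6, 87.7]
orientation: [-2.353, -2.078, 0.002]
ft_force: [-4.8, 0.5, -0.9]
width: 13.6
grasp_force: 30.0
```

Emit:
move_arm(
  steps=[
    [[0, 0.03, 0], 0, 1],
    [[0, 0, 0], 0, 1],
    [[0, 0, 0], 0, 1],
  ],
)

```text
t: 13.6
ee_pos: [583.8, -191.6, 87.7]
orientation: [-2.353, -2.078, 0.002]
ft_force: [-5.2, -0.6, 0.0]
width: 13.8
grasp_force: 30.0
```

The pad resists at 5 N after about 0.3 mm and then yields at constant force, so the spacer is held. I'll go back to neutral and read the drag while moving down.

Emit:
move_arm(
  steps=[
    [[0, -0.06, 0], 0, 1],
    [[0, 0, 0], 0, 1],
    [[0, 0, 0.06], 0, 1],
    [[0, 0, 0.06], 0, 1],
  ],
)

```text
t: 13.93
ee_pos: [583.3, -191.5, 85.2]
orientation: [-2.354, -2.079, 0.0]
ft_force: [-5.0, -0.5, 0.9]
width: 14.0
grasp_force: 30.0
```

Emit:
move_arm(
  steps=[
    [[0, 0, 0.05], 0, 1],
    [[0, 0, 0.05], 0, 1],
  ],
)

```text
t: 14.1
ee_pos: [583.4, -191.6, 82.6]
orientation: [-2.355, -2.079, 0.0]
ft_force: [-4.3, 1.0, 1.9]
width: 14.0
grasp_force: 30.0
```

Emit:
move_arm(
  steps=[
    [[0, -0.03, 0.03], 0, 1],
    [[0, -0.02, 0.03], 0, 1],
    [[0, 0, 0.02], 0, 1],
  ],
)

```text
t: 14.35
ee_pos: [582.9, -191.7, 81.1]
orientation: [2.354, 2.079, 0.001]
ft_force: [-4.4, 1.3, 8.6]
width: 13.9
grasp_force: 30.0
```

Emit:
move_arm(
  steps=[
    [[0, 0, 0.03], 0, 1],
    [[0, 0, 0], 0, 1],
  ],
)

```text
t: 14.52
ee_pos: [582.9, -191.7, 81.1]
orientation: [2.354, 2.079, 0.001]
ft_force: [-6.1, 2.0, 10.5]
width: 13.9
grasp_force: 30.0
```

Emit:
move_arm(
  steps=[
    [[0, -0.04, -0.02], 0, 1],
    [[0, 0, 0], 0, 1],
  ],
)

```text
t: 14.68
ee_pos: [582.7, -191.6, 81.1]
orientation: [2.353, 2.078, 0.003]
ft_force: [-0.1, 1.5, 2.2]
width: 13.8
grasp_force: 30.0
```

Emit:
move_arm(
  steps=[
    [[0, 0, 0], 0, 0.6],
    [[0, 0, 0], 0, 0.5],
    [[0, 0, 0], 0, 0.4],
    [[0, 0, 0], 0, 0.3],
    [[0, 0, 0], 0, 0.3],
    [[0, 0, 0], 0, 0.3],
    [[0, 0, 0], 0, 0.3],
  ],
)

```text
t: 15.27
ee_pos: [581.2, -191.5, 80.3]
orientation: [-2.355, -2.08, 0.0]
ft_force: [-0.8, -0.1, 0.6]
width: 57.1
grasp_force: 0.0
```

Emit:
move_arm(
  steps=[
    [[0, 0, -0.4], 0, 0.3],
    [[0, 0, -0.8], 0, 0.2],
    [[0, 0, -1], 0, 0],
    [[0, 0, -1], 0, 0],
    [[0, 0, -1], 0, 0],
    [[0, 0, -1], 0, 0],
    [[0.5, 0, 0], 0, 0],
    [[0.5, 0, 0], 0, 0],
    [[0, 0, 0], 0, 0],
    [[0, 0, 0], 0, 0],
    [[0, 0, 0], 0, 0],
  ],
)

```text
t: 16.18
ee_pos: [583.6, -166.1, 209.2]
orientation: [-2.352, -2.079, 0.002]
ft_force: [-0.1, -0.1, -0.1]
width: 87.6
grasp_force: 0.0
```

```bash
python3 - <<'E'
from h import *
c=shot("out1"); o=ctrl.get_obs(); print(o["ee_pos"].round(1),o["t"])
# predicted seated medium: slab top corners z=78, tab top z=114
for nm,(x0,x1,w,z) in {"slab":(0,-16,23,78),"tab":(-1,-15,15,114)}.items():
    print(nm,proj(c,[loc(x,y,z) for x in(x0,x1) for y in(-w,w)]).round(1).tolist())
im=c["im"][90:290,150:400,::-1]
a=cam("side"); u=a["im"][160:290,250:400,::-1]
im=np.hstack([cv2.resize(im,(480,384)),cv2.resize(u,(320,384)[0:1]+(277,)) if 0 else cv2.resize(u,(320,384))])
cv2.imwrite("pics/out1.png",im)
E
```

```text
[ 583.7 -166.4  209.2] 16.2333
slab [[255.1, 187.8], [255.2, 228.6], [270.4, 187.8], [269.9, 228.6]]
tab [[255.5, 206.0], [255.6, 235.6], [270.5, 206.0], [270.1, 235.6]]
```

View pics/out1.png

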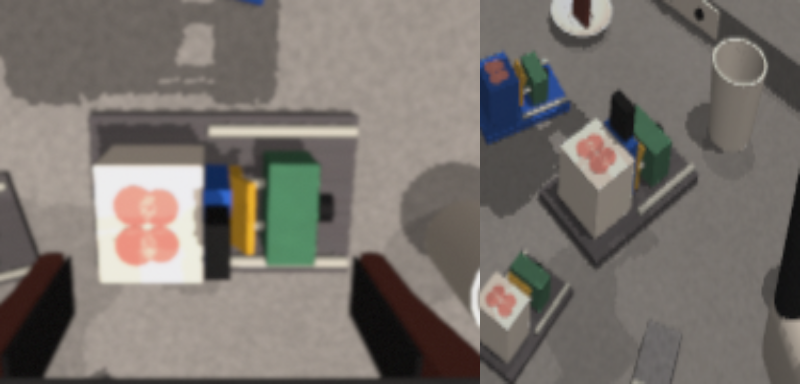

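The picture shows the blue spacer in the gap: tab at native columns 255.7–270.3 and lower edge at row 235.3, matching the seated prediction (255.5–270.3, 235.6). I'll check for pad displacement against the earlier view, using the green housing as reference.

```bash
python3 - <<'E'
from h import *
def tl(P): d=np.array(P[:2])-F; k,s=np.cos(3.018),np.sin(3.018); return k*d[0]+s*d[1],-s*d[0]+k*d[1]
for t in("cr1","cr2","in1","out1"):
    c=pickle.load(open(f"pics/{t}.pkl","rb")); h=cv2.cvtColor(c["im"],cv2.COLOR_RGB2HSV).astype(int); H,S,V=h[...,0],h[...,1],h[...,2]
    out=[]
    for y in(-12,-6,0,6,12):
        # sample along local x at this y, for pad back top edge (z=62) and housing (z=55)
        xs=np.arange(-60,-5,.25)
        def samp(z,lo,hi):
            uv=proj(c,[loc(x,y,z) for x in xs]).astype(np.float32)
            hh=cv2.remap(c["im"],uv[:,:1],uv[:,1:],cv2.INTER_LINEAR); q=cv2.cvtColor(hh,cv2.COLOR_RGB2HSV)[:,0].astype(int)
            m=(q[:,0]>lo)&(q[:,0]<hi)&(q[:,1]>90)&(q[:,2]>40); return xs[m]
        p=samp(62,15,32); g=samp(55,50,85)
        out.append((p.min(),p.max(),g.min(),g.max()) if len(p) and len(g) else None)
    print(t,out)
E
```

```text
cr1 [(np.float64(-28.75), np.float64(-9.5), np.float64(-60.0), np.float64(-36.25)), (np.float64(-29.0), np.float64(-9.5), np.float64(-60.0), np.float64(-36.5)), (np.float64(-28.75), np.float64(-9.25), np.float64(-60.0), np.float64(-36.25)), (np.float64(-27.0), np.float64(-9.75), np.float64(-60.0), np.float64(-38.25)), (np.float64(-28.25), np.float64(-10.5), np.float64(-60.0), np.float64(-36.75))]
cr2 [(np.float64(-28.5), np.float64(-6.5), np.float64(-60.0), np.float64(-33.0)), (np.float64(-28.25), np.float64(-6.5), np.float64(-60.0), np.float64(-32.75)), (np.float64(-28.0), np.float64(-6.5), np.float64(-60.0), np.float64(-32.75)), (np.float64(-27.0), np.float64(-7.0), np.float64(-60.0), np.float64(-36.5)), (np.float64(-27.75), np.float64(-8.75), np.float64(-60.0), np.float64(-33.5))]
in1 [(np.float64(-27.75), np.float64(-11.5), np.float64(-60.0), np.float64(-36.75)), (np.float64(-28.0), np.float64(-21.5), np.float64(-60.0), np.float64(-36.75)), (np.float64(-28.0), np.float64(-22.25), np.float64(-60.0), np.float64(-36.75)), (np.float64(-26.25), np.float64(-23.25), np.float64(-60.0), np.float64(-38.25)), (np.float64(-27.75), np.float64(-24.0), np.float64(-60.0), np.float64(-37.25))]
out1 [(np.float64(-32.0), np.float64(-18.0), np.float64(-60.0), np.float64(-36.25)), (np.float64(-31.75), np.float64(-17.5), np.float64(-60.0), np.float64(-36.25)), (np.float64(-31.75), np.float64(-14.75), np.float64(-60.0), np.float64(-36.5)), (np.float64(-30.75), np.float64(-14.75), np.float64(-60.0), np.float64(-38.25)), (np.float64(-31.25), np.float64(-14.75), np.float64(-60.0), np.float64(-36.25))]
```

The pad is pushed back about 3.3 mm, within its 4.6 mm travel. The medium spacer is held, and the other two were never touched.

```bash
python3 -c "
from h import *
print(ctrl.close_job())"
```

```text
the job is handed in; nothing more can be done
None
```

The medium (blue) spacer fits: I left it upright on the cradle floor and let go, held by the pad, which is pushed back about 3.3 mm. I did not try the thin or thick spacer, so they still stand in their rack slots. The job is handed in at about 16 s of the 72 s allowed, with no verdict shown.

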